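# Free a specimen plate from a clamp with a left-hand knob

## Task

The specimen plate is locked in the small aluminium clamping stand by the grey knob on top, which has a left-hand thread: loosen it by turning it clockwise (seen from above) until the plate is released, feeling for its end stop and not forcing it, so that the head is not twisted round on its foot. Then draw the plate gently straight out of the head by its upright tab and lay it flat on the cork mat, leaving the beaker and the vial undisturbed.

Things in the scene. Friction and masses are not known exactly. Their poses are not given: they have to be found in the camera images.
- foot: fixed round dark steel foot of the clamping stand, 132 mm across, 12 mm high; origin at the centre of its underside on the bench; its z is the knob's and head's axis, its x points away from the plate's tab (the plate is drawn out along -x)
- holder: aluminium head of the stand, 70 x 70 mm, on the foot, top 64 mm above the bench; origin and axes at the start as the foot's. Only friction holds it on the foot: more than 1.2 N m about z twists it round. Inside, a 10 mm upright pin on the knob's axis stands in the plate's hole; turning the knob clockwise lifts the pin 5 mm a radian
- knob_bar (a point): centre of the knob's straight grey bar (46 mm long in x, 14 mm thick in y, from 15 mm below to 12 mm above this point), on the head's axis 94 mm above the bench, over a 34 mm flange. Turns without rising, at 0.3 N m; clockwise from above loosens. How tight it starts is unknown: the plate comes free after 1.0 to 2.9 rad, a rigid end stop follows 0.3 rad later (another lies the wrong way)
- plate: loose flat steel-grey specimen plate, 120 x 40 x 8 mm, 0.1 to 0.21 kg. Origin on its underside at the centre of its square 13 mm locking hole, at first on the head's axis; it reaches from 25 mm at +x to 95 mm at -x; z up, x as the head's. In the slot it has 3 mm play to each side and 1.5 mm in height; drawn 60 mm along -x it is clear of the head; while locked it moves only 1.5 mm
- plate_tab (a point): centre of the upright grip tab on the plate's outer end: 26 mm along x, 14 mm thick along y, from the plate's upper face 17 mm below this point to 14 mm above it; it lies 80 mm at -x of the plate's origin and 25 mm above its underside; axes as the plate's
- mat: fixed cork mat, 160 x 160 mm, 4 mm thick; origin at the centre of its underside; edges along its x and y
- beaker: small empty glass beaker standing on the bench beside the stand, 43 mm wide, 56 mm high; origin at its underside; bystander
- vial: glass vial with a screw cap, standing beside the stand, 28 mm wide, 56 mm high; origin at its underside; bystander
- slot (a point): mouth of the head's slot, at the middle of the slot's floor, 24 mm above the bench and 31 mm from the axis; the slot is 46 mm wide (y), 9.5 mm high, open to -x; axes as the head's

How it is judged:
By the outcome, as a careful person would: the job done as asked, in the order asked, and still so for the second after the job is handed in, with the robot touching nothing.
It also fails if it takes over 72 s, if anything falls off the work surface, if the arm or the gripper's body presses on something with over 40 N, if the wrist force passes 120 N, or if a joint passes its speed limit or range.

## Robot

A 6-joint arm with a two-finger parallel gripper is mounted at the origin on a cart in front of the work surface, level with it; the furniture and walls round the work are solid. World frame = base frame: x ahead of the robot, y to its left, z up, the work surface at z = 0. Lengths are in m, angles in rad, forces in N, time in s.
With the tool pointing down it reaches from about 0.275 to 1 m from the base axis. Payload 8.4 kg.
Tool frame: the origin (TCP) lies between the finger pads; the fingertips stand 14 mm ahead of it and the grasp point (between the pads) lies 5 mm behind it; z points along the fingers, y is the direction in which the jaws open and shut (so a half turn about z gives the same grasp; the last joint's range is limited). The gripper opens to 85 mm and grips with 20 to 120 N. Pads are 22 mm wide; open, the fingers measure 114 mm over their backs; the gripper's body (76 mm by 85 mm) begins 54 mm behind the grasp point. The pads swing forward as they close: fully open they stand 13 mm farther back than shut.
Start: joints at [1.117, 0.353, 1.633, -0, 1.155, -0.002], TCP at [0.273, 0.562, 0.245] pointing down, gripper open.
Joint ranges: [-2.63, 2.63], [-0.92, 2.1], [0.06, 2.66], [-1.3, 4.44], [0, 2.69], [-3.02, 3.02]. Speed limits (rad/s): [2.22, 2.22, 2.79, 3.14, 3.14, 3.14].

## Interface

Orientations are given as [roll, pitch, yaw] about the fixed x, y, z axes, in that order (R = Rz(yaw) Ry(pitch) Rx(roll)).
In Python, from bench import env gives the robot as it stands. The module is installed in compiled form; this text tells all that it offers.
- The arm moves only by the tool move_arm, never from a script. Its argument "targets" is a list of rows, each a list of 7 numbers: the gripper command: -1 is fully open, 1 is shut, values between are in proportion, then the shift along the tool's x, y, z as a fraction of full scale, then the turn, a rotation vector about the tool's x, y, z as a fraction of full scale. A call has 1 to 12 rows; each row shifts and turns the pose as measured when the row begins, along the tool's axes as they then stand; what a row does not reach is not made up. Full scale, the value 1, is 40 mm for a shift and 0.5 rad for a turn. A row lasts 1/12 s, in which the tool goes at most 41.7 mm and 7.16 degrees, less where a joint would pass 70% of its speed; a pose out of reach is approached as far as the arm can. A call with a number of a shift or a turn outside -1 to 1 is refused whole. A call with a gripper value outside its range is refused whole. The fingers move at their own pace and stop on an object; "force" is the grip in N (left out, the last holds). Time passes only in rows, so rows that do not move let the fingers close. It gives the time, the measured TCP pose, the force and the opening at its end, in the units of the state.
- env.state(): the state, without advancing time (a new reading comes with each control period).
- env.grab_frame(name): name is "side" or "top" or "wrist"; returns (picture, depth): 480x640x3 uint8, red, green, blue; 480x640 float32, m along the optical axis (not along the pixel's ray), 0 where there is no reading.
- env.camera_info(name): a dict with "intrinsics" (3x3 intrinsics, pixels), "origin" and "orientation" of the camera in the world. Camera axes: x right, y down, z forward; pixel columns grow to the right and rows downward; lengths in m; the calibration is good to about 2 mm. A picture is of the moment at which its call begins: read the wrist's pose just before it. camera_info takes no time and is no camera call; for the wrist camera it gives the pose at the moment of the call.
- env.close_job(): hands the job in, once; it reports no verdict.
The state is a dict: "t": time; "joints": joint angles; "dq": joint speeds; "tau": joint torques, N m; "eef_pos": TCP position; "tool_rot": TCP orientation; "force": force on the tool from outside, world axes, zero at the start; "moment": the same for the moment, N m; "grip_width": finger opening in m.
Only numpy, scipy, OpenCV 4.12 (cv2) and the standard library are available. Lean on these libraries where they do the work, as an engineer would, in place of code of your own. Each camera call takes 0.05 s, during which the arm holds its last target. There are 200 camera calls.

## Working session

There is one attempt and no reset: what is moved stays moved. The work goes in short steps, Python scripts to look and compute and a tool call to move; the robot and the scene stay as the last step left them, time stands still between calls to the robot, and variables do not carry over. Pictures are saved under pics/ and viewed, about 8 in all and at most 12, crops included, and the job is handed in when it is done.

Besides the shell and the picture viewer there is one more tool, called as name(argument=value, ...), one argument or row to a line, values as JSON. move_arm: Moves the arm, as the interface text tells. Shift numbers are shares of 40 mm and turn numbers shares of 0.5 rad, none past 1 either way. Its arguments: {"type":"object","properties":{"targets":{"type":"array","items":{"type":"array","items":{"type":"number","minimum":-1,"maximum":1}}},"force":{"type":"number"}},"required":["targets"]}

```bash
mkdir -p pics; cat > h.py <<'E'
import numpy as np, cv2
from bench import env
from scipy.spatial.transform import Rotation as R
def cam(n):
    i=env.camera_info(n); K=np.array(i["intrinsics"]); o=np.array(i["origin"]); q=np.array(i["orientation"])
    M=q if q.shape==(3,3) else R.from_euler('xyz',q).as_matrix()
    return K,o,M
def cloud(n):
    K,o,M=cam(n); p,d=env.grab_frame(n)
    v,u=np.mgrid[:480,:640]
    c=np.stack([(u-K[0,2])/K[0,0]*d,(v-K[1,2])/K[1,1]*d,d],-1)
    P=c@M.T+o; P[d==0]=np.nan
    return p,P
def save(n,p): cv2.imwrite('pics/'+n+'.png',p[...,::-1])
E
python3 - <<'E'
from h import *
print(env.state())
for n in("top","side"):
    print(n,env.camera_info(n)); p,P=cloud(n); save(n+'0',p); np.savez(n+'0.npz',p=p,P=P)
E
```

```text
{'t': 0.0, 'joints': array([ 1.11662405e+00,  3.53648380e-01,  1.63416969e+00,  1.70652738e-05,
        1.15517895e+00, -2.40415152e-03]), 'dq': array([-0.00040335,  0.00056998, -0.00092997, -0.00121431, -0.00057651,
        0.0011794 ]), 'tau': array([ 1.87192258e-03, -6.05229449e+01, -3.42072415e+01,  5.15583702e-05,
        9.19944694e-03, -6.46370040e-06]), 'eef_pos': array([0.27263939, 0.56187617, 0.2445463 ]), 'tool_rot': array([-3.14018833e+00, -1.89790324e-05,  2.68981761e+00]), 'force': array([ 0.57669974, -0.86090025,  0.28805295]), 'moment': array([-0.04939146, -0.00329567, -0.06647578]), 'grip_width': 0.08555877823093669}
top {'intrinsics': array([[469.11754397,   0.        , 320.13021449],
       [  0.        , 469.11754397, 237.05322532],
       [  0.        ,   0.        ,   1.        ]]), 'origin': array([ 0.4888953 , -0.0583928 ,  1.26537145]), 'orientation': array([-3.05342604,  0.00393751, -1.54944406])}
side {'intrinsics': array([[535.19107253,   0.        , 313.9774972 ],
       [  0.        , 535.19107253, 240.02770316],
       [  0.        ,   0.        ,   1.        ]]), 'origin': array([ 0.44085774, -1.03025973,  0.905827  ]), 'orientation': array([-2.25296928, -0.01022061, -0.12448113])}
```

View pics/top0.png

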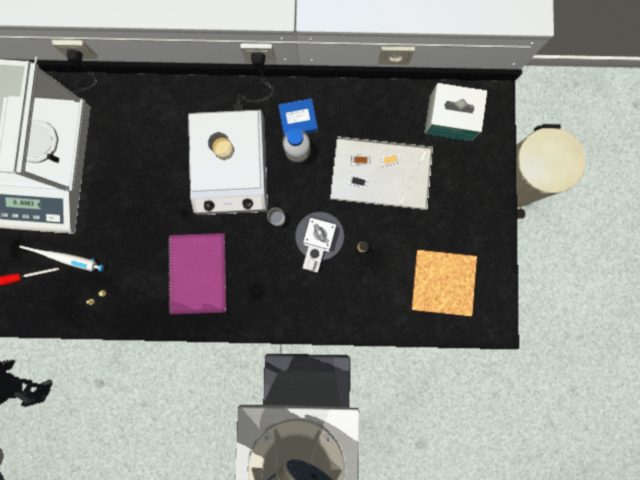

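View pics/side0.png

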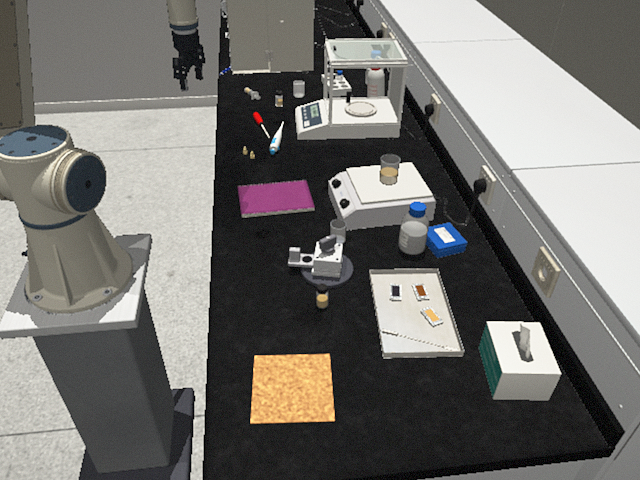

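The top view shows the stand at (320,235) with its tab at (315,255), the beaker at (277,217), the vial at (363,247) and the mat at (445,283). The side view agrees: the tab points toward the robot.

```bash
python3 - <<'E'
from h import *
for n,roi in(("top",(285,350,205,280)),("side",(270,360,225,300))):
    z=np.load(n+'0.npz'); P=z['P']; p=z['p']
    u0,u1,v0,v1=roi
    Q=P[v0:v1,u0:u1].reshape(-1,3)
    print(n,'bench z',np.nanmedian(P[330:340,250:400,2]) if n=='top' else '')
    for nm,a,b in(("knob",.099,.115),("head",.058,.07),("tab",.045,.057),("plate",.026,.04),("foot",.006,.02)):
        S=Q[(Q[:,2]>a)&(Q[:,2]<b)]
        if len(S)<5: print(nm,len(S));continue
        r=cv2.minAreaRect((S[:,:2]*1000).astype(np.float32)); print(nm,len(S),S.mean(0).round(4),'z',np.median(S[:,2]).round(4),r)
z=np.load('top0.npz');P=z['P'];p=z['p'].astype(int)
m=(p[...,0]-p[...,2]>60)&(np.arange(640)[None]>400)&(np.arange(640)[None]<490)&(np.arange(480)[:,None]>240)&(np.arange(480)[:,None]<325)
S=P[m];S=S[~np.isnan(S[:,0])];print('mat',len(S),cv2.minAreaRect((S[:,:2]*1000).astype(np.float32)),np.median(S[:,2]))
for nm,(u0,u1,v0,v1) in(('beaker',(262,292,203,232)),('vial',(353,375,237,257))):
    S=P[v0:v1,u0:u1].reshape(-1,3);S=S[S[:,2]>.02];print(nm,S.mean(0),S.min(0),S.max(0))
c=cv2.resize(z['p'][195:285,260:380],(800,600),interpolation=cv2.INTER_CUBIC);save('crop0',c)
E
```

```text
top bench z 0.00016915094746983161
knob 100 [ 0.6024 -0.0496  0.1054] z 0.1055 ((602.2947998046875, -49.60785675048828), (44.977012634277344, 13.581066131591797), 27.904447555541992)
head 560 [ 0.5963 -0.0486  0.0638] z 0.0639 ((574.25830078125, -42.593360900878906), (69.70762634277344, 128.5449676513672), 75.75352478027344)
tab 13 [ 0.5764 -0.0414  0.0516] z 0.0516 ((586.2969360351562, -39.85940170288086), (120.06378936767578, 56.58851623535156), 15.14460563659668)
plate 322 [ 0.5451 -0.0355  0.032 ] z 0.0318 ((564.3446044921875, -41.441802978515625), (65.43150329589844, 112.07159423828125), 74.77053833007812)
foot 949 [ 0.6072 -0.0527  0.0117] z 0.0116 ((594.8555908203125, -48.11981201171875), (173.93698120117188, 169.61007690429688), 11.216998100280762)
side bench z 
knob 88 [ 0.6023 -0.0521  0.1036] z 0.1037 ((603.1209106445312, -50.322540283203125), (45.7556037902832, 16.837697982788086), 37.46736145019531)
head 433 [ 0.5974 -0.0587  0.0628] z 0.0628 ((621.0733032226562, -60.627540588378906), (188.04127502441406, 165.7193145751953), 27.167287826538086)
tab 276 [ 0.5898 -0.0735  0.0513] z 0.0517 ((575.71435546875, -41.76957702636719), (262.25762939453125, 127.62933349609375), 75.30537414550781)
plate 511 [ 0.5799 -0.0432  0.0323] z 0.032 ((586.9708251953125, -19.720779418945312), (302.59454345703125, 132.1070098876953), 66.64922332763672)
foot 791 [ 0.6131 -0.063   0.0116] z 0.0113 ((614.2183227539062, -23.944869995117188), (286.79217529296875, 140.2097625732422), 76.74530029296875)
mat 3678 ((485.613037109375, -385.5797424316406), (163.3018341064453, 162.35128784179688), 85.11123657226562) 0.004371279918116477
beaker [0.65755202 0.07670974 0.04460209] [0.62723808 0.04531543 0.02051869] [0.6870168  0.10549787 0.06498306]
vial [ 0.57281923 -0.16270919  0.05108247] [ 0.56051008 -0.17694929  0.02078721] [ 0.58650777 -0.15056462  0.06081989]
```

View pics/crop0.png

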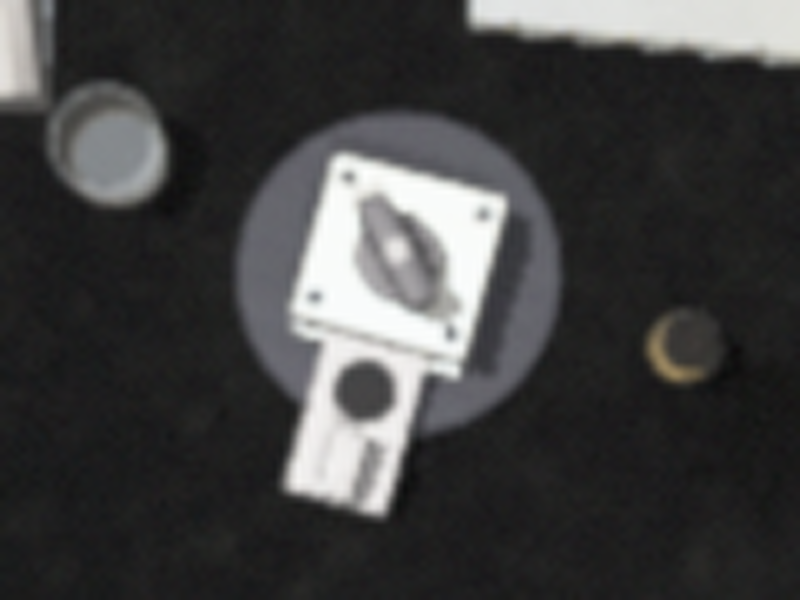

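The crop shows the head turned about -15° in the world, the tab toward the robot and slightly to the left, and the knob bar at about +28°. Next I turn the wrist to match the bar; the end of the joint range I chose leaves room for the whole clockwise turn.

move_arm(
  targets=[
    [-1, 0, 0, 0, 0, 0, -0.24],
    [-1, 0, 0, 0, 0, 0, -0.24],
    [-1, 0, 0, 0, 0, 0, -0.24],
    [-1, 0, 0, 0, 0, 0, -0.24],
    [-1, 0, 0, 0, 0, 0, -0.24],
    [-1, 0, 0, 0, 0, 0, -0.24],
    [-1, 0, 0, 0, 0, 0, -0.24],
    [-1, 0, 0, 0, 0, 0, -0.24],
  ],
  force=40,
)

```text
t: 0.77
eef_pos: [0.2717, 0.5598, 0.2409]
tool_rot: [-3.137, -0.007, -2.599]
force: [0.4, 0.1, 0.6]
grip_width: 0.0856
```

```bash
cat >> h.py <<'E'
def go(t,ang=None):
    "shift fractions (tool axes) to world TCP target t; turn about tool z to bring tool y to world angle ang (deg, mod 180)"
    s=env.state(); M=R.from_euler('xyz',s['tool_rot']).as_matrix()
    d=M.T@(np.array(t)-s['eef_pos']); ya=np.degrees(np.arctan2(M[1,1],M[0,1]))
    print('t',s['t'].__round__(2),'pos',s['eef_pos'].round(4),'rot',s['tool_rot'].round(3),'yang',ya.round(2),'q',s['joints'].round(3),'w',round(s['grip_width'],4),'F',s['force'].round(1),'Mz',s['moment'].round(2))
    print('shift fractions total',(d/.04).round(3),'mm',(d*1000).round(1), 'tilt', (M.T@[0,0,-1]).round(4))
    if ang is not None:
        e=(ang-ya+90)%180-90; print('turn about tool z frac',round(-np.radians(e)/.5,3))
E
python3 -c "
from h import *
go([.6023,-.0500,.20],118)"
```

```text
t 0.77 pos [0.2717 0.5598 0.2409] rot [-3.137 -0.007 -2.599] yang 121.08 q [ 1.117  0.357  1.638  0.     1.155 -0.997] w 0.0856 F [0.4 0.1 0.6] Mz [ 0.07 -0.02  0.03]
shift fractions total [  0.784 -17.319   1.107] mm [  31.3 -692.8   44.3] tilt [-0.007   0.0045  1.    ]
turn about tool z frac 0.108
```

move_arm(
  targets=[
    [-1, 0.04, -0.96, 0.06, 0, 0, 0.009],
    [-1, 0.04, -0.96, 0.06, 0, 0, 0.009],
    [-1, 0.04, -0.96, 0.06, 0, 0, 0.009],
    [-1, 0.04, -0.96, 0.06, 0, 0, 0.009],
    [-1, 0.04, -0.96, 0.06, 0, 0, 0.009],
    [-1, 0.04, -0.96, 0.06, 0, 0, 0.009],
    [-1, 0.04, -0.96, 0.06, 0, 0, 0.009],
    [-1, 0.04, -0.96, 0.06, 0, 0, 0.009],
    [-1, 0.04, -0.96, 0.06, 0, 0, 0.009],
    [-1, 0.04, -0.96, 0.06, 0, 0, 0.009],
    [-1, 0.04, -0.96, 0.06, 0, 0, 0.009],
    [-1, 0.04, -0.96, 0.06, 0, 0, 0.009],
  ],
)

```text
t: 1.77
eef_pos: [0.4898, 0.14, 0.2096]
tool_rot: [-3.139, -0.009, -2.635]
force: [1.5, 0.4, -0.6]
grip_width: 0.0852
```

```bash
python3 -c "
from h import *
go([.6023,-.0500,.20],118)"
```

```text
t 1.77 pos [0.4898 0.14   0.2096] rot [-3.139 -0.009 -2.635] yang 119.05 q [ 0.278  0.218  1.908 -0.005  1.023 -1.797] w 0.0852 F [ 1.5  0.4 -0.6] Mz [-0.   -0.03  0.01]
shift fractions total [-0.154 -5.516  0.253] mm [  -6.2 -220.6   10.1] tilt [-0.0087  0.0027  1.    ]
turn about tool z frac 0.037
```

move_arm(
  targets=[
    [-1, -0.03, -0.92, 0.04, -0.002, -0.006, 0.006],
    [-1, -0.03, -0.92, 0.04, -0.002, -0.006, 0.006],
    [-1, -0.03, -0.92, 0.04, -0.002, -0.006, 0.006],
    [-1, -0.03, -0.92, 0.04, 0, 0, 0.006],
    [-1, -0.03, -0.92, 0.04, 0, 0, 0.006],
    [-1, -0.03, -0.92, 0.04, 0, 0, 0.006],
    [-1, 0, 0, 0, 0, 0, 0],
  ],
)

```text
t: 2.35
eef_pos: [0.6063, -0.0679, 0.1977]
tool_rot: [-3.141, -0.001, -2.658]
force: [-0.2, 0.2, -0.1]
grip_width: 0.0852
```

```bash
python3 -c "
from h import *
go([.6023,-.0500,.20],118)
print(cam('wrist')[1:])
p,P=cloud('wrist'); save('w1',p); np.savez('w1.npz',p=p,P=P)
for nm,a,b in(('knob',.100,.112),('tab',.046,.057),):
    S=P.reshape(-1,3);S=S[(S[:,2]>a)&(S[:,2]<b)]
    print(nm,len(S),S.mean(0),cv2.minAreaRect((S[:,:2]*1000).astype(np.float32)))
"
```

```text
t 2.35 pos [ 0.6063 -0.0679  0.1977] rot [-3.141e+00 -1.000e-03 -2.658e+00] yang 117.7 q [-1.130e-01  3.780e-01  1.711e+00 -1.000e-03  1.053e+00 -2.167e+00] w 0.0852 F [-0.2  0.2 -0.1] Mz [ 0.01  0.04 -0.02]
shift fractions total [-0.119  0.444 -0.057] mm [-4.7 17.8 -2.3] tilt [-8.e-04  9.e-04  1.e+00]
turn about tool z frac -0.011
(array([ 0.53636402, -0.10619571,  0.32616913]), array([[-0.46581586,  0.84226982,  0.27128792],
       [ 0.88488098,  0.44376823,  0.14161713],
       [-0.00110913,  0.30602503, -0.95202282]]))
knob 1830 [ 0.60218836 -0.04904648  0.10503834] ((603.1480712890625, -48.04463195800781), (45.227195739746094, 13.99147891998291), 28.824039459228516)
tab 2669 [ 0.61776199 -0.05078141  0.05333412] ((610.8881225585938, -2.3032989501953125), (330.2646789550781, 134.70181274414062), 57.37409591674805)
```

View pics/w1.png

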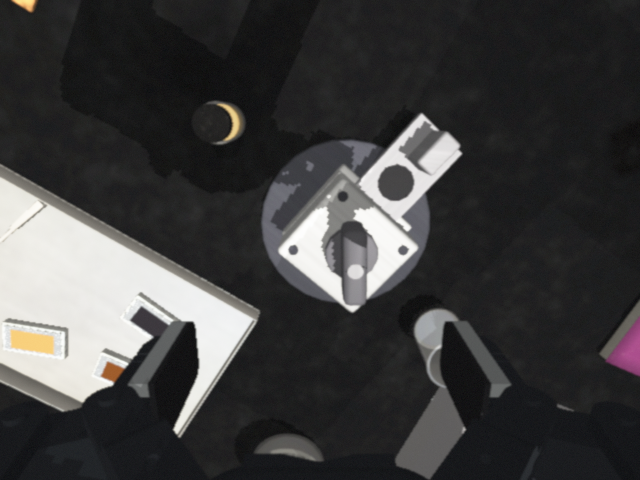

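The wrist view shows the knob bar at (355,265), the tab at (437,150), the vial at (217,122) and the beaker at (437,330), all clear of the fingers' descent.

move_arm(
  targets=[
    [-1, -0.07, 0.23, 0.4, 0, 0, -0.02],
    [-1, -0.07, 0.23, 0.4, 0, 0, 0],
    [-1, 0, 0, 0.5, 0, 0, 0],
    [-1, 0, 0, 0.5, 0, 0, 0],
    [-1, 0, 0, 0.3, 0, 0, 0],
    [-1, 0, 0, 0, 0, 0, 0],
  ],
)

```text
t: 2.9
eef_pos: [0.5984, -0.0437, 0.1102]
tool_rot: [3.138, -0.003, -2.65]
force: [0.2, -0.1, 0.4]
grip_width: 0.0853
```

```bash
python3 -c "
from h import *
go([.6025,-.0488,.096],118.5)
z=np.load('w1.npz');P=z['P']
yy,xx=np.mgrid[:480,:640]
m=(P[...,2]>.05)&(P[...,2]<.058)&(yy<200)&(xx>390)
S=P[m];print('tab',S.mean(0),len(S),cv2.minAreaRect((S[:,:2]*1000).astype(np.float32)))
m=(P[...,2]>.028)&(P[...,2]<.036)&(yy<230)&(xx>350)&(xx<480)
S=P[m];print('plate',len(S),np.median(S[:,2]),cv2.minAreaRect((S[:,:2]*1000).astype(np.float32)))
m=(P[...,2]>.061)&(P[...,2]<.067)&(yy<330)&(yy>150)&(xx>250)&(xx<430)
S=P[m];print('head',len(S),np.median(S[:,2]),cv2.minAreaRect((S[:,:2]*1000).astype(np.float32)))
"
```

```text
t 2.9 pos [ 0.5984 -0.0437  0.1102] rot [ 3.138e+00 -3.000e-03 -2.650e+00] yang 118.18 q [-7.600e-02  4.730e-01  1.792e+00  2.000e-03  8.820e-01 -2.140e+00] w 0.0853 F [ 0.2 -0.1  0.4] Mz [-0.01 -0.03  0.02]
shift fractions total [-0.031 -0.163  0.354] mm [-1.2 -6.5 14.2] tilt [-0.0027 -0.0035  1.    ]
turn about tool z frac -0.011
tab [ 0.52614659 -0.0345437   0.0541642 ] 146 ((526.5335083007812, -34.249290466308594), (27.492816925048828, 10.242179870605469), 10.040407180786133)
plate 4188 0.031457315059379265 ((542.8320922851562, -32.44772720336914), (40.738582611083984, 64.7444076538086), 75.87293243408203)
head 6959 0.06368922022881102 ((583.1473388671875, -42.900543212890625), (69.84910583496094, 112.12596130371094), 75.97550964355469)
```

move_arm(
  targets=[
    [-1, -0.015, -0.09, 0.1, 0.007, -0.004, -0.011],
    [-1, -0.015, -0.08, 0.12, 0, 0, 0],
    [-1, 0, 0, 0.12, 0, 0, 0],
    [-1, 0, 0, 0, 0, 0, 0],
  ],
)

```text
t: 3.23
eef_pos: [0.6034, -0.0484, 0.0972]
tool_rot: [-3.141, 0.0, -2.642]
force: [-0.2, -0.4, -0.2]
grip_width: 0.0852
```

```bash
python3 -c "
from h import *
go([.6025,-.0488,.096],118.5)"
```

```text
t 3.23 pos [ 0.6034 -0.0484  0.0972] rot [-3.141  0.    -2.642] yang 118.61 q [-0.082  0.495  1.79  -0.     0.856 -2.152] w 0.0852 F [-0.2 -0.4 -0.2] Mz [-0.    0.01 -0.  ]
shift fractions total [0.024 0.002 0.029] mm [1.  0.1 1.2] tilt [3.e-04 6.e-04 1.e+00]
turn about tool z frac 0.004
```

move_arm(
  targets=[
    [1, 0.02, 0, 0.02, 0, 0, 0],
    [1, 0, 0, 0, 0, 0, 0],
    [1, 0, 0, 0, 0, 0, 0],
    [1, 0, 0, 0, 0, 0, 0],
    [1, 0, 0, 0, 0, 0, 0],
    [1, 0, 0, 0, 0, 0, 0],
    [1, 0, 0, 0, 0, 0, 0],
    [1, 0, 0, 0, 0, 0, 0],
    [1, 0, 0, 0, 0, 0, 0],
    [1, 0, 0, 0, 0, 0, 0],
  ],
  force=40,
)

```text
t: 4.07
eef_pos: [0.603, -0.0474, 0.0988]
tool_rot: [3.141, 0.003, -2.642]
force: [-1.0, 1.7, 0.6]
grip_width: 0.0133
```

```bash
python3 -c "
from h import *
go([.6025,-.0488,.096],118.5)"
```

```text
t 4.07 pos [ 0.603  -0.0474  0.0988] rot [ 3.141e+00  3.000e-03 -2.642e+00] yang 118.6 q [-0.082  0.492  1.791  0.003  0.857 -2.154] w 0.0133 F [-1.   1.7  0.6] Mz [-0.01  0.02  0.21]
shift fractions total [ 0.028 -0.025  0.069] mm [ 1.1 -1.   2.8] tilt [ 2.6e-03 -7.0e-04  1.0e+00]
turn about tool z frac 0.004
```

move_arm(
  targets=[
    [1, 0, 0, 0, 0, 0, 0.08],
    [1, 0, 0, 0, 0, 0, 0.08],
    [1, 0, 0, 0, 0, 0, 0.08],
    [1, 0, 0, 0, 0, 0, 0.08],
    [1, 0, 0, 0, 0, 0, 0.08],
    [1, 0, 0, 0, 0, 0, 0.08],
  ],
)

```text
t: 4.57
eef_pos: [0.6028, -0.047, 0.0988]
tool_rot: [3.14, 0.002, -2.89]
force: [-0.4, 0.9, 0.2]
grip_width: 0.013
```

```bash
python3 -c "
from h import *
go([.6025,-.0488,.098],118.5)"
```

```text
t 4.57 pos [ 0.6028 -0.047   0.0988] rot [ 3.14e+00  2.00e-03 -2.89e+00] yang 104.39 q [-0.082  0.492  1.791  0.003  0.858 -1.906] w 0.013 F [-0.4  0.9  0.2] Mz [0.07 0.02 0.3 ]
shift fractions total [ 0.017 -0.041  0.019] mm [ 0.7 -1.7  0.8] tilt [ 0.0015 -0.0019  1.    ]
turn about tool z frac -0.492
```

move_arm(
  targets=[
    [1, 0, 0, 0, 0, 0, 0.09],
    [1, 0, 0, 0, 0, 0, 0.09],
    [1, 0, 0, 0, 0, 0, 0.09],
    [1, 0, 0, 0, 0, 0, 0.09],
    [1, 0, 0, 0, 0, 0, 0.09],
    [1, 0, 0, 0, 0, 0, 0.09],
    [1, 0, 0, 0, 0, 0, 0.09],
    [1, 0, 0, 0, 0, 0, 0.09],
    [1, 0, 0, 0, 0, 0, 0.09],
    [1, 0, 0, 0, 0, 0, 0.09],
    [1, 0, 0, 0, 0, 0, 0.09],
    [1, 0, 0, 0, 0, 0, 0.09],
  ],
)

```text
t: 5.57
eef_pos: [0.6026, -0.046, 0.0988]
tool_rot: [3.138, -0.001, 2.828]
force: [-0.1, 0.9, -0.8]
grip_width: 0.013
```

```bash
python3 -c "
from h import *
go([.6025,-.0488,.098],118.5)"
```

```text
t 5.57 pos [ 0.6026 -0.046   0.0988] rot [ 3.138e+00 -1.000e-03  2.828e+00] yang 72.03 q [-0.08   0.492  1.79   0.004  0.86  -1.34 ] w 0.013 F [-0.1  0.9 -0.8] Mz [0.12 0.04 0.29]
shift fractions total [-0.02  -0.068  0.019] mm [-0.8 -2.7  0.8] tilt [-0.0015 -0.0031  1.    ]
turn about tool z frac -1.622
```

move_arm(
  targets=[
    [1, 0, -0.01, 0, 0.004, 0, 0.08],
    [1, 0, -0.01, 0, 0.002, 0, 0.08],
    [1, 0, 0, 0, 0, 0, 0.08],
    [1, 0, 0, 0, 0, 0, 0.08],
    [1, 0, 0, 0, 0, 0, 0.08],
    [1, 0, 0, 0, 0, 0, 0.08],
    [1, 0, 0, 0, 0, 0, 0.08],
    [1, 0, 0, 0, 0, 0, 0.08],
    [1, 0, 0, 0, 0, 0, 0.08],
  ],
)

```text
t: 6.32
eef_pos: [0.6029, -0.0452, 0.0988]
tool_rot: [3.141, -0.003, 2.45]
force: [0.6, 1.0, -0.2]
grip_width: 0.0134
```

```bash
python3 -c "
from h import *
go([.6025,-.0488,.098],118.5)"
```

```text
t 6.32 pos [ 0.6029 -0.0452  0.0988] rot [ 3.141e+00 -3.000e-03  2.450e+00] yang 50.4 q [-0.079  0.493  1.789  0.003  0.861 -0.96 ] w 0.0134 F [ 0.6  1.  -0.2] Mz [0.14 0.06 0.36]
shift fractions total [-0.05  -0.075  0.02 ] mm [-2.  -3.   0.8] tilt [-0.0026 -0.001   1.    ]
turn about tool z frac -2.377
```

move_arm(
  targets=[
    [1, -0.02, -0.02, 0, 0, -0.004, 0.06],
    [1, -0.02, -0.02, 0, 0, 0, 0.06],
    [1, -0.01, 0, 0, 0, 0, 0.06],
    [1, 0, 0, 0, 0, 0, 0.06],
    [1, 0, 0, 0, 0, 0, 0.06],
  ],
)

```text
t: 6.73
eef_pos: [0.6031, -0.045, 0.0988]
tool_rot: [3.139, -0.005, 2.292]
force: [-0.0, 1.0, -0.2]
grip_width: 0.0134
```

```bash
python3 -c "
from h import *
go([.6025,-.0488,.098],118.5)"
```

```text
t 6.73 pos [ 0.6031 -0.045   0.0988] rot [ 3.139 -0.005  2.292] yang 41.31 q [-0.08   0.493  1.789  0.007  0.861 -0.805] w 0.0134 F [-0.   1.  -0.2] Mz [-0.01  0.08  0.3 ]
shift fractions total [-0.063 -0.074  0.02 ] mm [-2.5 -2.9  0.8] tilt [-0.0048 -0.0026  1.    ]
turn about tool z frac -2.694
```

move_arm(
  targets=[
    [1, -0.03, -0.04, 0, 0, -0.006, 0.06],
    [1, 0, 0, 0, 0, 0, 0.06],
    [1, 0, 0, 0, 0, 0, 0.06],
    [1, 0, 0, 0, 0, 0, 0.06],
    [1, 0, 0, 0, 0, 0, 0.06],
    [1, 0, 0, 0, 0, 0, 0.06],
  ],
)

```text
t: 7.23
eef_pos: [0.6033, -0.0447, 0.0989]
tool_rot: [3.138, -0.003, 2.111]
force: [-0.4, 1.7, -0.8]
grip_width: 0.0135
```

```bash
python3 -c "
from h import *
go([.6025,-.0488,.098],118.5)"
```

```text
t 7.23 pos [ 0.6033 -0.0447  0.0989] rot [ 3.138e+00 -3.000e-03  2.111e+00] yang 30.95 q [-0.079  0.492  1.79   0.006  0.859 -0.623] w 0.0135 F [-0.4  1.7 -0.8] Mz [ 0.24 -0.01  1.39]
shift fractions total [-0.079 -0.07   0.022] mm [-3.1 -2.8  0.9] tilt [-0.0031 -0.0032  1.    ]
turn about tool z frac -3.056
```

move_arm(
  targets=[
    [1, 0, 0, 0, 0, 0, -0.05],
    [1, 0, 0, 0, 0, 0, 0],
  ],
)

```text
t: 7.4
eef_pos: [0.6032, -0.0447, 0.0988]
tool_rot: [3.139, -0.003, 2.138]
force: [0.9, 0.5, 0.1]
grip_width: 0.0131
```

```bash
python3 -c "
from h import *
go([.6025,-.0488,.098],118.5)
p,P=cloud('top'); save('top1',p)
z=np.load('top0.npz')
def f(P):
    Q=P[205:280,285:350].reshape(-1,3)
    for a,b in((.060,.068),(.028,.036)):
        S=Q[(Q[:,2]>a)&(Q[:,2]<b)&(Q[:,0]<.575)]; print(len(S),cv2.minAreaRect((S[:,:2]*1000).astype(np.float32)))
f(z['P']);f(P)
p,P=cloud('side'); save('side1',np.hstack([cv2.resize(q[230:300,280:360],(400,350),interpolation=cv2.INTER_CUBIC) for q in (np.load('side0.npz')['p'],p)]))
"
```

```text
t 7.4 pos [ 0.6032 -0.0447  0.0988] rot [ 3.139e+00 -3.000e-03  2.138e+00] yang 32.49 q [-0.078  0.492  1.79   0.005  0.859 -0.648] w 0.0131 F [0.9 0.5 0.1] Mz [0.13 0.12 0.76]
shift fractions total [-0.078 -0.071  0.021] mm [-3.1 -2.8  0.8] tilt [-0.0026 -0.0025  1.    ]
turn about tool z frac -3.002
80 ((551.1707153320312, -40.32635498046875), (35.06602478027344, 79.52576446533203), 51.78535461425781)
280 ((541.5226440429688, -34.44044876098633), (39.8629264831543, 64.33080291748047), 75.75043487548828)
38 ((547.4965209960938, -33.45636749267578), (18.18665313720703, 64.36175537109375), 59.81489944458008)
246 ((544.2451782226562, -29.932992935180664), (40.06735610961914, 61.517852783203125), 72.8901138305664)
```

View pics/side1.png

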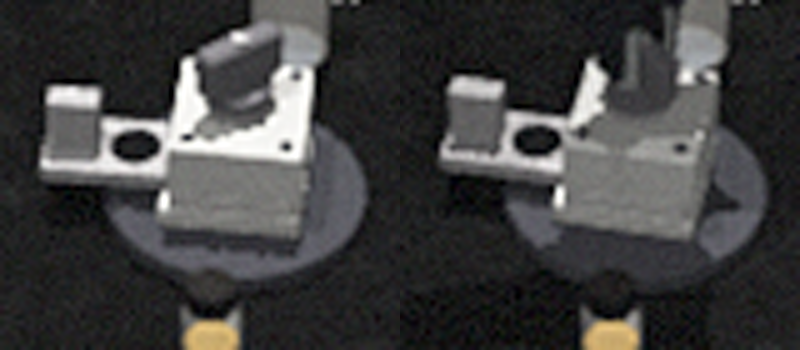

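Mz hit 1.39 at the stop, about 1.53 rad in. The plate angle suggests the head twisted by roughly 3°. I'll back off, release and measure it properly with the wrist camera.

move_arm(
  targets=[
    [1, 0, 0, 0, 0, 0, -0.08],
    [1, 0, 0, 0, 0, 0, 0],
    [0, 0, 0, 0, 0, 0, 0],
    [-0.5, 0, 0, 0, 0, 0, 0],
    [-1, 0, 0, 0, 0, 0, 0],
    [-1, 0, 0, 0, 0, 0, 0],
    [-1, 0, 0, -0.3, 0, 0, 0],
    [-1, 0, 0, -0.7, 0, 0, 0],
    [-1, 0, 0, -0.7, 0, 0, 0],
    [-1, 0, 0, -0.7, 0, 0, 0],
    [-1, 0, 0, 0, 0, 0, 0],
  ],
)

```text
t: 8.42
eef_pos: [0.6021, -0.0456, 0.1999]
tool_rot: [3.141, -0.006, 2.165]
force: [1.7, 0.8, 0.1]
grip_width: 0.0853
```

```bash
python3 -c "
from h import *
go([.6025,-.0488,.098],118.5)
def head(P,tag):
    m=(P[...,2]>.0605)&(P[...,2]<.0675)&(np.hypot(P[...,0]-.6025,P[...,1]+.0488)<.055)
    S=P[m];print(tag,'head',len(S),cv2.minAreaRect((S[:,:2]*1000).astype(np.float32)))
    m=(P[...,2]>.029)&(P[...,2]<.035)&(np.hypot(P[...,0]-.542,P[...,1]+.033)<.045)
    S=P[m];print('   plate',len(S),cv2.minAreaRect((S[:,:2]*1000).astype(np.float32)))
    m=(P[...,2]>.046)&(P[...,2]<.058)&(np.hypot(P[...,0]-.525,P[...,1]+.03)<.025)
    S=P[m];print('   tab',len(S),cv2.minAreaRect((S[:,:2]*1000).astype(np.float32)))
    m=(P[...,2]>.099)&(P[...,2]<.112)&(np.hypot(P[...,0]-.6025,P[...,1]+.0488)<.035)
    S=P[m];print('   knob',len(S),cv2.minAreaRect((S[:,:2]*1000).astype(np.float32)))
head(np.load('w1.npz')['P'],'w1')
head(np.load('top0.npz')['P'],'top0')
for n in('wrist','top'):
    p,P=cloud(n); head(P,n); np.savez(n+'2.npz',p=p,P=P); save(n+'2',p)
"
```

```text
t 8.42 pos [ 0.6021 -0.0456  0.1999] rot [ 3.141 -0.006  2.165] yang 34.07 q [-0.081  0.368  1.721  0.005  1.056 -0.678] w 0.0853 F [1.7 0.8 0.1] Mz [-0.03 -0.08 -0.03]
shift fractions total [-0.086 -0.036  2.547] mm [ -3.4  -1.4 101.9] tilt [-5.7e-03 -3.0e-04  1.0e+00]
turn about tool z frac -2.947
w1 head 6896 ((605.67626953125, -48.51129913330078), (69.84722137451172, 66.0969009399414), 76.06836700439453)
   plate 4118 ((542.7930297851562, -32.454795837402344), (40.626182556152344, 64.66464233398438), 76.1031494140625)
   tab 210 ((526.5468139648438, -34.24693298339844), (27.519872665405273, 10.242179870605469), 10.040407180786133)
   knob 1838 ((603.1480712890625, -48.04463195800781), (45.227195739746094, 13.99147891998291), 28.824039459228516)
top0 head 441 ((604.36767578125, -50.255985260009766), (69.772216796875, 65.62599182128906), 75.38309478759766)
   plate 246 ((541.5226440429688, -34.44044876098633), (39.8629264831543, 64.33080291748047), 75.75043487548828)
   tab 4 ((525.2509765625, -36.72075653076172), (2.1079468727111816, 17.31576156616211), 64.992431640625)
   knob 99
[... 245 characters left out ...]
8212890625, -34.53040313720703), (54.82815170288086, 65.28993225097656), 71.0848388671875)
   tab 124 ((532.4625244140625, -17.50675392150879), (10.095791816711426, 27.181745529174805), 45.91692352294922)
   knob 1820 ((603.7274780273438, -47.34729766845703), (13.649937629699707, 45.28471374511719), 34.699222564697266)
top head 63 ((579.5972290039062, -39.724002838134766), (64.34037780761719, 11.07270622253418), 71.98651885986328)
   plate 227 ((543.2089233398438, -29.449491500854492), (40.00865936279297, 64.27894592285156), 71.4791488647461)
   tab 4 ((521.4537353515625, -27.683551788330078), (13.885891914367676, 12.82931137084961), 23.26972198486328)
   knob 0 ((0.0, 0.0), (0.0, 0.0), 0.0)
```

View pics/wrist2.png

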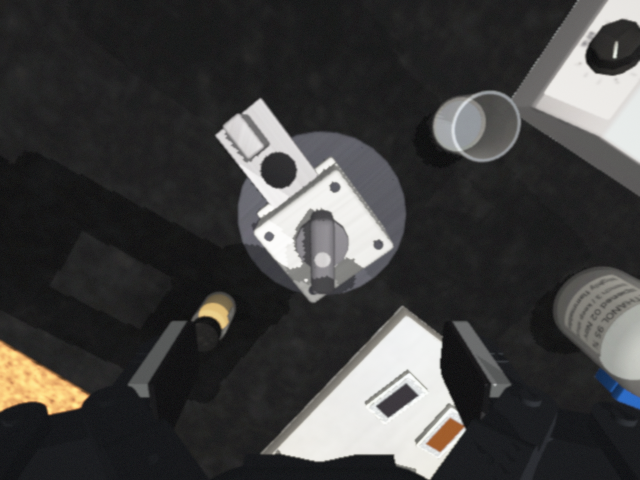

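The wrist view shows the head at (322,240) rotated by about -4.8° from its start (76.1° to 71.3°). The knob has turned about 1.4 rad relative to the head. The vial at (213,315) and beaker at (465,125) haven't moved. To mend the twist, I'll grip the head's sides and turn it back by 4.8°.

move_arm(
  targets=[
    [-1, 0, 0, 0, 0, -0.011, -0.217],
    [-1, 0, 0, 0, 0, 0, -0.217],
    [-1, 0, 0, 0, 0, 0, -0.217],
    [-1, 0, 0, 0, 0, 0, -0.217],
    [-1, 0, 0, 0, 0, 0, -0.217],
    [-1, 0, 0, 0, 0, 0, -0.217],
    [-1, 0, 0, 0.5, 0, 0, 0],
    [-1, 0, 0, 0.5, 0, 0, 0],
    [-1, 0, 0, 0.5, 0, 0, 0],
    [-1, 0, 0, 0.5, 0, 0, 0],
    [-1, 0, 0, 0, 0, 0, 0],
  ],
)

```text
t: 9.43
eef_pos: [0.5922, -0.0449, 0.1054]
tool_rot: [-3.138, -0.017, 2.848]
force: [-0.7, 0.2, -0.9]
grip_width: 0.0857
```

```bash
python3 -c "
from h import *
go([.6038,-.0470,.056],71.3)"
```

```text
t 9.43 pos [ 0.5922 -0.0449  0.1054] rot [-3.138 -0.017  2.848] yang 73.18 q [-7.800e-02  4.770e-01  1.798e+00  1.000e-03  8.840e-01 -1.356e+00] w 0.0857 F [-0.7  0.2 -0.9] Mz [ 0.02 -0.02 -0.03]
shift fractions total [-0.315  0.037  1.229] mm [-12.6   1.5  49.2] tilt [-0.017   0.0033  0.9999]
turn about tool z frac 0.066
```

move_arm(
  targets=[
    [-1, -0.16, 0.02, 0, -0.007, -0.034, 0.066],
    [-1, -0.16, 0.02, 0, 0, 0, 0],
    [-1, 0, 0, 0, 0, 0, 0],
  ],
)

```text
t: 9.68
eef_pos: [0.603, -0.0471, 0.1034]
tool_rot: [-3.14, -0.006, 2.814]
force: [-0.4, 0.8, 0.3]
grip_width: 0.0855
```

```bash
python3 -c "
from h import *
go([.6038,-.0470,.056],71.3)"
```

```text
t 9.68 pos [ 0.603  -0.0471  0.1034] rot [-3.14  -0.006  2.814] yang 71.25 q [-0.08   0.489  1.783 -0.     0.876 -1.324] w 0.0855 F [-0.4  0.8  0.3] Mz [-0.02  0.04  0.03]
shift fractions total [-0.026  0.012  1.184] mm [-1.   0.5 47.3] tilt [-0.006   0.0016  1.    ]
turn about tool z frac -0.002
```

move_arm(
  targets=[
    [-1, -0.02, 0.01, 0.2, -0.003, -0.012, 0],
    [-1, 0, 0, 0.2, 0, 0, 0],
    [-1, 0, 0, 0.2, 0, 0, 0],
    [-1, 0, 0, 0.2, 0, 0, 0],
    [-1, 0, 0, 0.2, 0, 0, 0],
    [-1, 0, 0, 0.1, 0, 0, 0],
    [-1, 0, 0, 0, 0, 0, 0],
  ],
)

```text
t: 10.27
eef_pos: [0.6043, -0.047, 0.0563]
tool_rot: [3.141, 0.001, 2.817]
force: [-0.6, 0.5, 0.0]
grip_width: 0.0851
```

```bash
python3 -c "
from h import *
go([.6038,-.0470,.056],71.3)"
```

```text
t 10.27 pos [ 0.6043 -0.047   0.0563] rot [3.141e+00 1.000e-03 2.817e+00] yang 71.38 q [-0.08   0.554  1.805  0.     0.781 -1.326] w 0.0851 F [-0.6  0.5  0. ] Mz [-0.02 -0.05 -0.01]
shift fractions total [ 0.012 -0.003  0.007] mm [ 0.5 -0.1  0.3] tilt [ 1.e-03 -3.e-04  1.e+00]
turn about tool z frac 0.003
```

move_arm(
  targets=[
    [1, 0, 0, 0, 0, 0, 0],
    [1, 0, 0, 0, 0, 0, 0],
    [1, 0, 0, 0, 0, 0, 0],
    [1, 0, 0, 0, 0, 0, 0],
    [1, 0, 0, 0, 0, 0, 0],
  ],
  force=70,
)

```text
t: 10.68
eef_pos: [0.6043, -0.046, 0.0565]
tool_rot: [3.14, 0.0, 2.817]
force: [0.5, 0.6, -3.7]
grip_width: 0.0676
```

```bash
python3 -c "
from h import *
go([.6038,-.0470,.056],76.1)"
```

```text
t 10.68 pos [ 0.6043 -0.046   0.0565] rot [3.14  0.    2.817] yang 71.38 q [-0.079  0.554  1.805  0.002  0.782 -1.326] w 0.0676 F [ 0.5  0.6 -3.7] Mz [ 0.15 -0.12  0.04]
shift fractions total [ 0.004 -0.027  0.014] mm [ 0.2 -1.1  0.5] tilt [ 1.0e-04 -1.5e-03  1.0e+00]
turn about tool z frac -0.165
```

move_arm(
  targets=[
    [1, 0, 0, 0, 0, 0, -0.055],
    [1, 0, 0, 0, 0, 0, -0.055],
    [1, 0, 0, 0, 0, 0, -0.055],
    [1, 0, 0, 0, 0, 0, 0],
  ],
)

```text
t: 11.02
eef_pos: [0.6043, -0.0461, 0.0565]
tool_rot: [3.138, -0.0, 2.893]
force: [1.1, 1.7, -3.3]
grip_width: 0.0682
```

```bash
python3 -c "
from h import *
go([.6038,-.0470,.056],76.1)
p,P=cloud('top')
m=(P[...,2]>.029)&(P[...,2]<.035)&(np.hypot(P[...,0]-.542,P[...,1]+.033)<.045)
S=P[m];print('   plate',len(S),cv2.minAreaRect((S[:,:2]*1000).astype(np.float32)))
"
```

```text
t 11.02 pos [ 0.6043 -0.0461  0.0565] rot [ 3.138 -0.     2.893] yang 75.76 q [-0.081  0.554  1.805  0.005  0.782 -1.406] w 0.0682 F [ 1.1  1.7 -3.3] Mz [-0.28  0.   -0.06]
shift fractions total [ 0.006 -0.024  0.013] mm [ 0.2 -1.   0.5] tilt [-1.0e-04 -3.5e-03  1.0e+00]
turn about tool z frac -0.012
   plate 171 ((554.1215209960938, -36.97080993652344), (39.60826110839844, 38.99807357788086), 77.10748291015625)
```

move_arm(
  targets=[
    [-1, 0, 0, 0, 0, 0, 0],
    [-1, 0, 0, 0, 0, 0, 0],
    [-1, 0, 0, 0, 0, 0, 0],
    [-1, 0, 0, -0.3, 0, 0, 0],
    [-1, 0, 0, -0.7, 0, 0, 0],
    [-1, 0, 0, -0.8, 0, 0, 0],
    [-1, 0, 0, -0.8, 0, 0, 0],
    [-1, 0, 0, -0.8, 0, 0, 0],
    [-1, 0, 0, 0, 0, 0, 0],
  ],
  force=25,
)

```text
t: 11.82
eef_pos: [0.6035, -0.0466, 0.2022]
tool_rot: [3.14, -0.002, 2.892]
force: [1.7, -0.2, -0.0]
grip_width: 0.0854
```

```bash
cat >> h.py <<'E'
def rect(P,z0,z1,c,r,tag):
    m=(P[...,2]>z0)&(P[...,2]<z1)&(np.hypot(P[...,0]-c[0],P[...,1]-c[1])<r)
    S=P[m]; print(tag,len(S),cv2.minAreaRect((S[:,:2]*1000).astype(np.float32)) if len(S)>3 else '')
E
python3 -c "
from h import *
go([.525,-.0275,.10],76.1)
for n in('wrist','top'):
    p,P=cloud(n); save(n+'3',p)
    print(n)
    rect(P,.0605,.0675,(.6035,-.048),.055,'head')
    rect(P,.029,.035,(.542,-.033),.045,'plate')
    rect(P,.050,.060,(.525,-.0285),.025,'tab')
    rect(P,.099,.112,(.6035,-.048),.035,'knob')
"
```

```text
t 11.82 pos [ 0.6035 -0.0466  0.2022] rot [ 3.140e+00 -2.000e-03  2.892e+00] yang 75.71 q [-0.081  0.367  1.717  0.002  1.059 -1.403] w 0.0854 F [ 1.7 -0.2 -0. ] Mz [-0.06 -0.01  0.03]
shift fractions total [ 2.017 -0.026  2.557] mm [ 80.7  -1.  102.3] tilt [-0.0015 -0.0019  1.    ]
turn about tool z frac -0.014
wrist
head 6823 ((605.5491333007812, -48.0359001159668), (70.01374053955078, 65.33100891113281), 75.49677276611328)
plate 4591 ((544.6153564453125, -28.30984878540039), (47.84425354003906, 65.26480865478516), 75.6670150756836)
tab 60 ((525.776611328125, -27.301189422607422), (13.564567565917969, 25.067344665527344), 75.43338775634766)
knob 1852 ((603.951171875, -47.67549133300781), (14.410052299499512, 46.23892593383789), 39.722286224365234)
top
head 154 ((586.2657470703125, -45.43730926513672), (69.33018493652344, 28.56654167175293), 76.741455078125)
plate 240 ((542.115478515625, -32.43821716308594), (42.92584228515625, 64.17008972167969), 75.47297668457031)
tab 11 ((524.620849609375, -31.0693416595459), (11.753067016601562, 23.277189254760742), 68.04045104980469)
knob 0
```

View pics/wrist3.png

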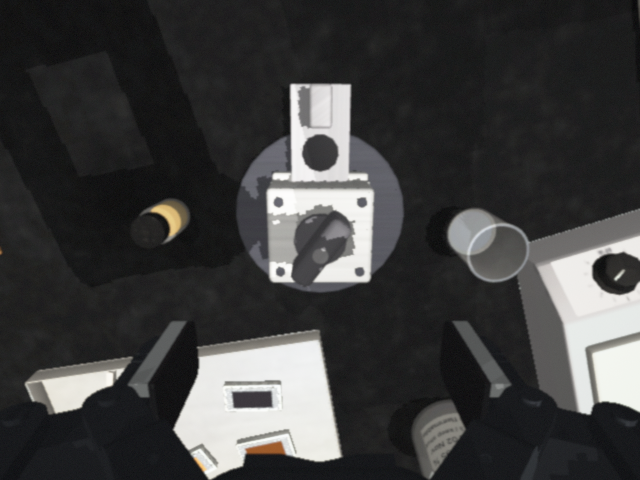

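The wrist view shows the head square again, with the tab at (320,105) and the beaker and vial in place. The head is at 75.5°, against about 76 before. Next, over to the tab.

move_arm(
  targets=[
    [-1, 0.66, -0.01, 0, 0, 0, -0.006],
    [-1, 0.66, -0.01, 0.2, 0, 0, 0],
    [-1, 0.66, 0, 0.5, 0, 0, 0],
    [-1, 0, 0, 0.6, 0, 0, 0],
    [-1, 0, 0, 0.6, 0, 0, 0],
    [-1, 0, 0, 0.5, 0, 0, 0],
    [-1, 0, 0, 0, 0, 0, 0],
  ],
)

```text
t: 12.5
eef_pos: [0.5155, -0.0267, 0.0953]
tool_rot: [-3.141, -0.012, 2.895]
force: [-0.7, 0.3, -0.9]
grip_width: 0.0851
```

```bash
python3 -c "
from h import *
go([.5258,-.0277,.049],75.5)"
```

```text
t 12.5 pos [ 0.5155 -0.0267  0.0953] rot [-3.141 -0.012  2.895] yang 75.88 q [-0.056  0.392  1.977  0.003  0.784 -1.382] w 0.0851 F [-0.7  0.3 -0.9] Mz [-0.01  0.03  0.  ]
shift fractions total [-0.27   0.039  1.155] mm [-10.8   1.5  46.2] tilt [-1.190e-02  4.000e-04  9.999e-01]
turn about tool z frac 0.013
```

move_arm(
  targets=[
    [-1, -0.13, 0.02, 0.1, -0.001, -0.024, 0.012],
    [-1, -0.13, 0.02, 0.15, 0, 0, 0],
    [-1, 0, 0, 0.2, 0, 0, 0],
    [-1, 0, 0, 0.2, 0, 0, 0],
    [-1, 0, 0, 0.2, 0, 0, 0],
    [-1, 0, 0, 0.15, 0, 0, 0],
    [-1, 0, 0, 0, 0, 0, 0],
  ],
)

```text
t: 13.08
eef_pos: [0.5278, -0.028, 0.0525]
tool_rot: [3.142, 0.001, 2.888]
force: [-1.0, -0.3, -0.0]
grip_width: 0.0852
```

```bash
python3 -c "
from h import *
go([.5258,-.0277,.049],75.5)"
```

```text
t 13.08 pos [ 0.5278 -0.028   0.0525] rot [3.142e+00 1.000e-03 2.888e+00] yang 75.48 q [-0.056  0.473  1.979 -0.     0.688 -1.373] w 0.0852 F [-1.  -0.3 -0. ] Mz [-0.05 -0.    0.  ]
shift fractions total [ 0.051 -0.006  0.086] mm [ 2.1 -0.2  3.5] tilt [ 0.0014 -0.      1.    ]
turn about tool z frac -0.001
```

move_arm(
  targets=[
    [-0.2, 0.04, 0, 0.08, 0, 0, 0],
    [0.2, 0, 0, 0, 0, 0, 0],
    [1, 0, 0, 0, 0, 0, 0],
    [1, 0, 0, 0, 0, 0, 0],
    [1, 0, 0, 0, 0, 0, 0],
    [1, 0, 0, 0, 0, 0, 0],
    [1, 0, 0, 0, 0, 0, 0],
    [1, 0, 0, 0, 0, 0, 0],
    [1, 0, 0, 0, 0, 0, 0],
    [1, 0, 0, 0, 0, 0, 0],
  ],
  force=60,
)

```text
t: 13.92
eef_pos: [0.5266, -0.0275, 0.0498]
tool_rot: [3.141, 0.003, 2.888]
force: [0.4, -0.1, -1.5]
grip_width: 0.013
```

```bash
python3 -c "
from h import *
go([.5258,-.0277,.050],75.5)"
```

```text
t 13.92 pos [ 0.5266 -0.0275  0.0498] rot [3.141e+00 3.000e-03 2.888e+00] yang 75.49 q [-0.055  0.476  1.984 -0.     0.68  -1.372] w 0.013 F [ 0.4 -0.1 -1.5] Mz [ 0.03 -0.01  0.05]
shift fractions total [ 0.018 -0.011 -0.004] mm [ 0.7 -0.4 -0.2] tilt [ 2.5e-03 -3.0e-04  1.0e+00]
turn about tool z frac -0.0
```

move_arm(
  targets=[
    [1, 0.08, 0, -0.01, 0, 0, 0],
    [1, 0.08, 0, 0, 0, 0, 0],
    [1, 0.1, 0, 0, 0, 0, 0],
    [1, 0, 0, 0, 0, 0, 0],
  ],
)

```text
t: 14.25
eef_pos: [0.5156, -0.0248, 0.0498]
tool_rot: [3.141, 0.002, 2.888]
force: [-0.3, 0.3, -1.2]
grip_width: 0.0131
```

```bash
python3 -c "
from h import *
go([.5258-.0620,-.0277+.0159,.051],75.5)"
```

```text
t 14.25 pos [ 0.5156 -0.0248  0.0498] rot [3.141e+00 2.000e-03 2.888e+00] yang 75.48 q [-0.051  0.464  2.007 -0.     0.668 -1.368] w 0.0131 F [-0.3  0.3 -1.2] Mz [0.05 0.07 0.04]
shift fractions total [ 1.335 -0.011 -0.033] mm [53.4 -0.4 -1.3] tilt [ 2.5e-03 -2.0e-04  1.0e+00]
turn about tool z frac -0.001
```

move_arm(
  targets=[
    [1, 0.12, 0, -0.01, 0, 0.002, 0],
    [1, 0.16, 0, 0, 0, 0, 0],
    [1, 0.16, 0, 0, 0, 0, 0],
    [1, 0.16, 0, 0, 0, 0, 0],
    [1, 0.16, 0, 0, 0, 0, 0],
    [1, 0.16, 0, 0, 0, 0, 0],
    [1, 0.16, 0, 0, 0, 0, 0],
    [1, 0.16, 0, 0, 0, 0, 0],
    [1, 0.16, 0, 0, 0, 0, 0],
    [1, 0.16, 0, 0, 0, 0, 0],
    [1, 0, 0, 0, 0, 0, 0],
  ],
)

```text
t: 15.17
eef_pos: [0.4467, -0.0073, 0.0503]
tool_rot: [-3.141, -0.0, 2.888]
force: [-0.3, 0.3, -1.8]
grip_width: 0.0129
```

```bash
python3 -c "
from h import *
go([.5258-.0620,-.0277+.0159,.051],75.5)"
```

```text
t 15.17 pos [ 0.4467 -0.0073  0.0503] rot [-3.141 -0.     2.888] yang 75.48 q [-0.02   0.389  2.151 -0.     0.602 -1.337] w 0.0129 F [-0.3  0.3 -1.8] Mz [0.02 0.04 0.04]
shift fractions total [-0.441 -0.003 -0.018] mm [-17.7  -0.1  -0.7] tilt [-2.e-04  1.e-04  1.e+00]
turn about tool z frac -0.001
```

move_arm(
  targets=[
    [1, 0, 0, -0.25, 0, 0, 0],
    [1, 0, 0, -0.4, 0, 0, 0],
    [1, 0, 0, -0.5, 0, 0, 0],
    [1, 0, 0, -0.5, 0, 0, 0],
    [1, 0, 0, -0.2, 0, 0, 0],
    [1, 0, 0, 0, 0, 0, 0],
  ],
)

```text
t: 15.67
eef_pos: [0.4469, -0.0072, 0.1298]
tool_rot: [-3.141, -0.001, 2.889]
force: [0.5, 0.5, -1.0]
grip_width: 0.0128
```

```bash
python3 -c "
from h import *
go([.442,-.3743,.10],75.5)
p,P=cloud('wrist');save('w4',p)
p,P=cloud('top');rect(P,.0605,.0675,(.6035,-.048),.055,'head')
"
```

```text
t 15.67 pos [ 0.4469 -0.0072  0.1298] rot [-3.141e+00 -1.000e-03  2.889e+00] yang 75.5 q [-0.019  0.239  2.106 -0.     0.797 -1.337] w 0.0128 F [ 0.5  0.5 -1. ] Mz [0.03 0.   0.03]
shift fractions total [-2.18  -8.917  0.746] mm [ -87.2 -356.7   29.8] tilt [-5.e-04  2.e-04  1.e+00]
turn about tool z frac 0.0
head 445 ((604.3926391601562, -50.244712829589844), (69.8520278930664, 66.0044174194336), 75.21248626708984)
```

View pics/w4.png

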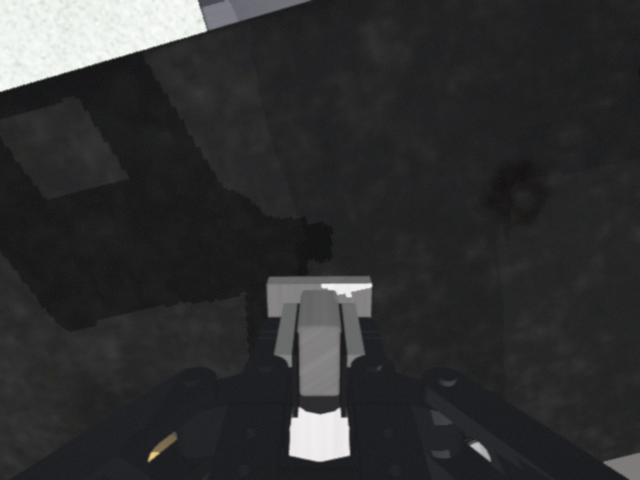

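The wrist view shows the tab held squarely between the pads at (320,340). The top camera reads the head at 75.2° against 75.4° at the start. Next, to the mat.

move_arm(
  targets=[
    [1, -0.1, -0.4, 0, 0, 0, 0],
    [1, -0.18, -0.72, 0, 0, 0, 0],
    [1, -0.18, -0.72, 0, 0, 0, 0],
    [1, -0.18, -0.72, 0, 0, 0, 0],
    [1, -0.18, -0.72, 0, 0, 0, 0],
    [1, -0.18, -0.72, 0, 0, 0, 0],
    [1, -0.18, -0.72, 0, 0, 0, 0],
    [1, -0.18, -0.72, 0, 0, 0, 0],
    [1, -0.18, -0.72, 0, 0, 0, 0],
    [1, -0.18, -0.72, 0, 0, 0, 0],
    [1, -0.1, -0.5, 0, 0, 0, 0],
    [1, 0, 0, 0, 0, 0, 0],
  ],
)

```text
t: 16.77
eef_pos: [0.4362, -0.3225, 0.1126]
tool_rot: [3.139, -0.02, 2.893]
force: [-0.3, -0.6, -0.0]
grip_width: 0.0132
```

```bash
python3 -c "
from h import *
go([.442,-.3743,.06],75.5)
"
```

```text
t 16.77 pos [ 0.4362 -0.3225  0.1126] rot [ 3.139 -0.02   2.893] yang 75.77 q [-0.636  0.402  1.906 -0.007  0.853 -1.954] w 0.0132 F [-0.3 -0.6 -0. ] Mz [-0.05  0.07  0.03]
shift fractions total [-0.486 -1.223  1.302] mm [-19.5 -48.9  52.1] tilt [-0.0203 -0.0025  0.9998]
turn about tool z frac 0.01
```

move_arm(
  targets=[
    [1, -0.1, -0.3, 0.2, 0.005, -0.04, 0.01],
    [1, -0.15, -0.4, 0.3, 0, 0, 0],
    [1, -0.12, -0.35, 0.3, 0, 0, 0],
    [1, -0.08, -0.1, 0.3, 0, 0, 0],
    [1, 0, 0, 0.1, 0, 0, 0],
    [1, 0, 0, 0, 0, 0, 0],
  ],
)

```text
t: 17.27
eef_pos: [0.4382, -0.3706, 0.0546]
tool_rot: [3.137, -0.009, 2.885]
force: [-0.1, 0.6, -1.5]
grip_width: 0.0129
```

```bash
python3 -c "
from h import *
go([.442,-.3743,.0305],75.5)
"
```

```text
t 17.27 pos [ 0.4382 -0.3706  0.0546] rot [ 3.137 -0.009  2.885] yang 75.28 q [-7.05e-01  5.24e-01  1.87e+00  1.00e-03  7.57e-01 -2.02e+00] w 0.0129 F [-0.1  0.6 -1.5] Mz [-0.01  0.05 -0.01]
shift fractions total [-0.122 -0.069  0.602] mm [-4.9 -2.8 24.1] tilt [-0.0091 -0.0051  0.9999]
turn about tool z frac -0.008
```

move_arm(
  targets=[
    [1, -0.06, -0.04, 0, 0.01, -0.018, -0.008],
    [1, -0.06, -0.03, 0.12, 0, 0, 0],
    [1, 0, 0, 0.15, 0, 0, 0],
    [1, 0, 0, 0.15, 0, 0, 0],
    [1, 0, 0, 0.08, 0, 0, 0],
    [1, 0, 0, 0, 0, 0, 0],
  ],
)

```text
t: 17.77
eef_pos: [0.4424, -0.3717, 0.0329]
tool_rot: [3.141, -0.001, 2.891]
force: [-1.0, 0.2, -0.5]
grip_width: 0.0125
```

```bash
python3 -c "
from h import *
go([.442,-.3743,.0300],75.5)
p,P=cloud('side');save('side4',cv2.resize(p[320:450,210:370],(800,600),interpolation=cv2.INTER_CUBIC))
"
```

```text
t 17.77 pos [ 0.4424 -0.3717  0.0329] rot [ 3.141e+00 -1.000e-03  2.891e+00] yang 75.66 q [-0.702  0.559  1.875  0.     0.708 -2.022] w 0.0125 F [-1.   0.2 -0.5] Mz [0.01 0.07 0.02]
shift fractions total [-0.006 -0.065  0.074] mm [-0.2 -2.6  2.9] tilt [-5.e-04 -6.e-04  1.e+00]
turn about tool z frac 0.006
```

View pics/side4.png

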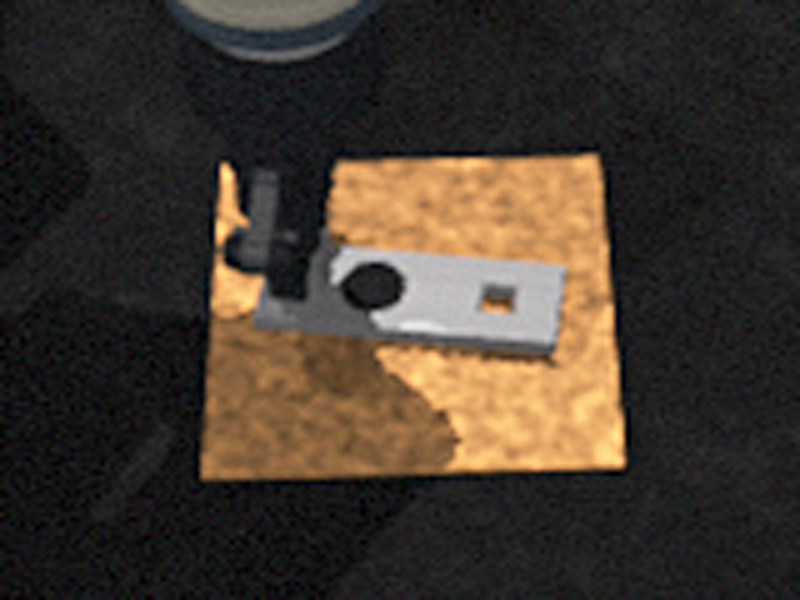

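The side crop shows the plate level just above the mat and well inside its edges (plate from (255,320) to (565,350) in the crop). I lower the last 3 mm until contact.

move_arm(
  targets=[
    [1, 0, 0, 0.035, 0, 0, 0],
    [1, 0, 0, 0.03, 0, 0, 0],
    [1, 0, 0, 0.02, 0, 0, 0],
    [1, 0, 0, 0, 0, 0, 0],
  ],
)

```text
t: 18.15
eef_pos: [0.4429, -0.3719, 0.0315]
tool_rot: [3.141, 0.0, 2.891]
force: [0.3, -0.6, -1.2]
grip_width: 0.0129
```

```bash
python3 -c "
from h import *
go([.442,-.3743,.0300],75.5)
"
```

```text
t 18.15 pos [ 0.4429 -0.3719  0.0315] rot [3.141 0.    2.891] yang 75.67 q [-7.010e-01  5.620e-01  1.875e+00  1.000e-03  7.040e-01 -2.022e+00] w 0.0129 F [ 0.3 -0.6 -1.2] Mz [-0.    0.04  0.01]
shift fractions total [ 0.007 -0.063  0.037] mm [ 0.3 -2.5  1.5] tilt [ 3.e-04 -2.e-04  1.e+00]
turn about tool z frac 0.006
```

move_arm(
  targets=[
    [1, 0, 0, 0.06, 0, 0, 0],
    [1, 0, 0, 0.04, 0, 0, 0],
    [1, 0, 0, 0, 0, 0, 0],
  ],
)

```text
t: 18.4
eef_pos: [0.4436, -0.3725, 0.0316]
tool_rot: [-3.141, 0.002, 2.892]
force: [0.3, 0.7, -0.8]
grip_width: 0.013
```

```bash
python3 -c "
from h import *
go([.442,-.3743,.0300],75.5)
"
```

```text
t 18.4 pos [ 0.4436 -0.3725  0.0316] rot [-3.141e+00  2.000e-03  2.892e+00] yang 75.67 q [-7.010e-01  5.620e-01  1.874e+00  1.000e-03  7.030e-01 -2.023e+00] w 0.013 F [ 0.3  0.7 -0.8] Mz [-0.03  0.02  0.01]
shift fractions total [ 0.029 -0.054  0.039] mm [ 1.1 -2.1  1.6] tilt [1.9e-03 5.0e-04 1.0e+00]
turn about tool z frac 0.006
```

move_arm(
  targets=[
    [0.6, 0, 0, 0, 0, 0, 0],
    [0.4, 0, 0, 0, 0, 0, 0],
    [0, 0, 0, 0, 0, 0, 0],
    [-0.3, 0, 0, 0, 0, 0, 0],
    [-0.5, 0, 0, 0, 0, 0, 0],
    [-0.5, 0, 0, -0.2, 0, 0, 0],
    [-0.5, 0, 0, -0.5, 0, 0, 0],
    [-0.5, 0, 0, -0.8, 0, 0, 0],
    [-0.5, 0, 0, -0.9, 0, 0, 0],
    [-0.5, 0, 0, -0.9, 0, 0, 0],
    [-0.5, 0, 0, -0.5, 0, 0, 0],
    [-0.5, 0, 0, 0, 0, 0, 0],
  ],
)

```text
t: 19.4
eef_pos: [0.4424, -0.3716, 0.1904]
tool_rot: [3.14, -0.001, 2.891]
force: [-0.1, -0.6, 0.2]
grip_width: 0.0641
```

```bash
python3 -c "
from h import *
go([.442,-.3743,.2],75.5)
p,P=cloud('side');p2,P2=cloud('top')
save('fin',np.hstack([cv2.resize(p[200:460,200:400],(400,520)),cv2.resize(p2[195:335,260:490],(400,243))[np.r_[0:243,[242]*277]]]))
print('top')
rect(P2,.0605,.0675,(.6035,-.048),.055,'head'); rect(P2,.0085,.017,(.486,-.385),.08,'plate'); rect(P,.0085,.017,(.486,-.385),.07,'plate side')
for nm,(u0,u1,v0,v1) in(('beaker',(262,292,203,232)),('vial',(353,375,237,257))):
    S=P2[v0:v1,u0:u1].reshape(-1,3);S=S[S[:,2]>.02];print(nm,S.mean(0),S.min(0),S.max(0))
"
```

```text
t 19.4 pos [ 0.4424 -0.3716  0.1904] rot [ 3.140e+00 -1.000e-03  2.891e+00] yang 75.66 q [-7.020e-01  3.400e-01  1.787e+00  1.000e-03  1.017e+00 -2.022e+00] w 0.0641 F [-0.1 -0.6  0.2] Mz [-0.06 -0.02 -0.01]
shift fractions total [-0.008 -0.066 -0.239] mm [-0.3 -2.7 -9.6] tilt [-0.0014 -0.0012  1.    ]
turn about tool z frac 0.005
top
head 445 ((604.2437133789062, -50.37351608276367), (69.18360900878906, 65.92334747314453), 75.67276763916016)
plate 565 ((493.3003234863281, -377.3993225097656), (136.29714965820312, 150.60635375976562), 43.01606750488281)
plate side 883 ((487.67120361328125, -380.49365234375), (55.716880798339844, 119.84104919433594), 76.42757415771484)
beaker [0.65753534 0.07646139 0.04488612] [0.62743412 0.04516436 0.02063621] [0.68476503 0.10530522 0.0633081 ]
vial [ 0.57283962 -0.16264989  0.05073801] [ 0.56031592 -0.17716098  0.0220772 ] [ 0.58679006 -0.1506831   0.06090511]
```

View pics/fin.png

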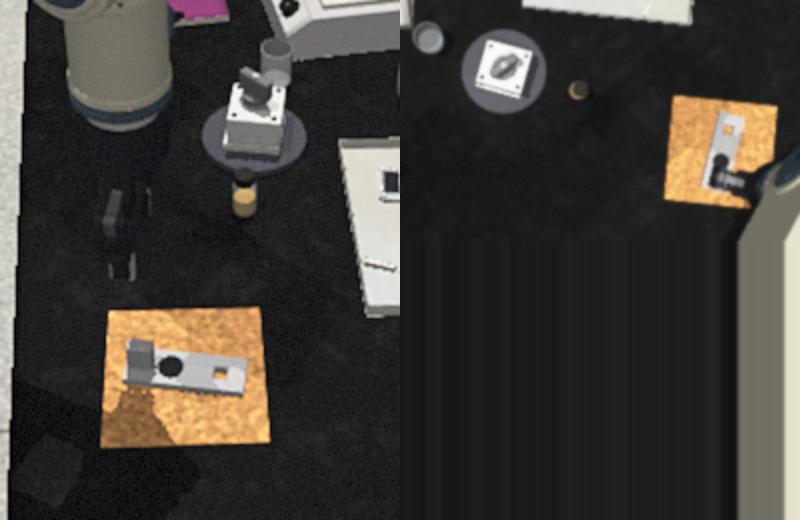

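The final view shows the plate flat on the mat, the gripper clear above it, the beaker and vial where they were, and the head at 75.7° (75.4° at the start).

```bash
python3 -c "
from bench import env
print(env.close_job())"
```

```text
the job is handed in; nothing more can be done
None
```

The plate is released, drawn out and lying flat on the cork mat, and the job is handed in. However, the head twisted on its foot when the knob met its end stop, so that part of the job was not done cleanly.

- **Knob:** I turned it clockwise about 1.5 rad until it met the end stop. The stop came up within one step and the moment peaked at 1.39 N m, over the 1.2 N m limit. That turned the head about 4.8° clockwise.
- **Mending the twist:** I backed off, gripped the head by its sides and turned it back. The top camera then read 75.7° against 75.4° at the start. The wrist camera put it about 0.6° short of its starting angle.
- **Plate:** It drew straight out by its tab with under 2 N on the tool. On the mat it lies well inside the edges, about 10° off square to them.
- **Last checks:** The beaker and vial read within about 0.3 mm of their starting positions. The gripper was open and clear at 0.19 m, and the arm clock read 19.4 s. The top camera's outline fit of the plate was spoiled by the arm being in view, so I relied on the side camera's fit and the pictures.

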